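# Start the drying turntable and hang up the stylus

### The arm

A 7-joint arm with a two-finger parallel gripper is mounted at the origin on the work surface. World frame = base frame: x ahead of the robot, y to its left, z up, the work surface at z = 0. Lengths are in m, angles in rad, forces in N, time in s.
With the tool pointing down it reaches from about 0.425 to 0.925 m from the base axis. Payload 6.8 kg.
Tool frame: the origin (TCP) lies on the mounting face of the last link; the fingertips stand 173 mm ahead of it and the grasp point (between the pads) lies 155 mm ahead of it; z points along the fingers, y is the line along which they close (so a half turn about z gives the same grasp; the last joint's range is limited). The gripper opens to 85 mm and grips with 20 to 120 N. Pads are 22 mm wide; open, the fingers measure 114 mm over their backs; the gripper's body (76 mm by 85 mm) begins 54 mm behind the grasp point. The pads swing forward as they close: fully open they stand 13 mm farther back than shut.
Start: joints at [-1.241, 0.477, 0.022, 1.555, -0.011, 1.109, -0.083], TCP at [0.286, 0.611, 0.405] pointing down, gripper open.
Joint ranges: [-2.96, 2.96], [-0.34, 2.1], [-1.41, 1.46], [0.24, 2.44], [-1.37, 4.51], [0.17, 1.92], [-2.96, 2.96]. Speed limits (rad/s): [2.39, 2.39, 3.14, 3.14, 3.14, 3.14, 3.14].

### API

Orientations are given as a rotation vector (axis times angle).
In Python, from bench import r gives the robot as it stands.
- The arm moves only by the tool carry_out, never from a script. Its argument "moves" is a list of rows, each a list of 5 numbers: the shift along the tool's x, y, z in m, then the turn about the tool's z in rad, then the finger opening in m, from 0 to 0.0854. In form: [[dx, dy, dz, roll, claw], ...]. A call has exactly 8 rows; each row is the pose to reach, as a shift and turn from the pose commanded when the call began, along the tool's axes at that moment; what a row does not reach only later rows make up. A row lasts 1/10 s, in which the tool goes at most 50 mm and 8.59 degrees, less where a joint would pass 70% of its speed; a pose out of reach is approached as far as the arm can. A call with a gripper value outside its range is refused whole. The fingers move at their own pace and stop on an object; "force" is the grip in N (left out, the last holds). Time passes only in rows, so rows that repeat a pose let the fingers close, or fill a call up. It gives the time, the measured TCP pose, the force, the opening and the grip force at its end, in the units of the state.
- r.get_obs(): the state, without advancing time (a new reading comes with each control period).
- r.grab_frame(name): name is "scene" or "side" or "wrist"; returns the picture (400x640x3 uint8, red, green, blue); there is no depth.
- r.calibration(name): a dict with "fx", "fy", "cx", "cy" (pixels), "rvec" (rotation vector, rad) and "tvec" (3), from world to camera coordinates, as OpenCV has them. Camera axes: x right, y down, z forward; pixel columns grow to the right and rows downward; lengths in m; the calibration is good to about 2 mm. A picture is of the moment at which its call begins: read the wrist's pose just before it. calibration takes no time and is no camera call; for the wrist camera it gives the pose at the moment of the call.
- r.hand_in(): hands the job in; it is judged then, once.
The state is a dict: "clock": time; "joints": joint angles; "qvel": joint speeds; "tau": joint torques, N m; "tcp_pos": TCP position; "orientation": TCP orientation; "contact_force": force on the tool from outside, world axes, zero at the start; "moment": the same for the moment, N m; "grip_width": finger opening in m; "gripper_force": force on a finger pad.
Only numpy, scipy, OpenCV 4.12 (cv2) and the standard library are available. Lean on these libraries where they do the work, as an engineer would, in place of code of your own. Each camera call takes 0.05 s, during which the arm holds its last target. There are 200 camera calls.

### The job

Take the stylus from the blue stand and use its tip to switch on the green rocker of the grey switch box by pressing its marked end fully down, touching the switch box with nothing but the stylus and leaving the other switches as they are. Then hang the stylus by its collar in the fork of the red balancer arm, and let go only once the arm has sunk and settled under its weight, so that it hardly moves on release. Leave the house, tree, engine and glue jar where they stand.

Things in the scene. Friction and masses are not known exactly. Their poses are not given: they have to be found in the camera images.
- stylus_grip (a point): Centre of the round orange grip (24 mm across, 50 mm high) of the stylus, an upright tool 129 mm long, about 240 g (a quarter more or less). The point is on its axis, 104 mm above the tip and 29 mm above the collar's underside; z points from tip to top. It starts upright in the stand's hole, its collar resting on the stand's top.
- stylus_collar (a point): Centre of the underside of the stylus's brass collar, a disc 32 mm across and 4 mm thick below the grip. Below it is a steel shaft 6 mm thick and 75 mm long with a rounded tip.
- stand: Blue block 60 x 60 x 80 mm high, fixed, with a loose 14 mm hole down its middle in which the stylus stands. Origin: centre of its underside on the table, below the hole.
- bank: Grey switch box, fixed, 85 mm (its x) by 150 mm (its y) and 45 mm high. Five black rocker modules stand in a row along its y on its top, 24 mm apart; their order of colours differs each time. Origin: centre of its underside.
- fork_seat (a point): Centre of the level black fork at the arm's end, at its prongs' top: where the stylus's axis and its collar's underside belong. The slot, along this frame's x, is 14 mm wide, open at -x, closed 18 mm off at +x. Prongs 11 mm wide, 6 mm thick; 3 mm high yellow lips 22 to 26 mm out at the open end, a 3 mm high bridge at the closed end. The shaft may come in from above or by the open end.
- balancer: Fixed stand of the balancer: dark base plate 100 x 100 mm, aluminium column 154 mm high. Origin: on the table under the column. Two red parallel bars 160 mm long run from the column towards its -y to the black fork, which stays level as they sink.
- swing_bar (a joint): Angle (rad) of the balancer's spring-loaded arm, 160 mm long: 0 at its upper stop (empty, sloping up 0.12 rad), growing as it sinks, at most 0.45. It begins to sink at about 0.6 N on the fork and then yields about 17 mm per newton, damped; under the stylus it settles 20 to 40 mm lower, at 0.12 to 0.25 rad.
- house: Bystander: small loose wooden house on a 50 x 90 mm plinth, 85 mm high. Origin: centre of its underside.
- tree: Bystander: small loose green wooden tree on a round foot 44 mm across, 64 mm high. Origin: centre of its underside.
- train: Bystander: loose toy engine, purple and black, 60 mm long, 32 mm wide, 50 mm high. Origin: centre of its underside.
- glue_jar: Bystander: loose white jar with a yellow lid, 60 mm across, 75 mm high. Origin: centre of its underside.
- mod_green: Black module, 46 mm (x) by 24 mm (y), with the green rocker between two 2 mm ribs (22 mm apart outside, 18 mm above the module's underside). Origin: centre of its underside, on the box's top; its axes are those of the box.
- sw_green (a joint): Angle (rad) of the green rocker, a paddle 32 x 15 mm pivoting about the module's y, 14 mm above the module's underside: 0 = off (the end at +x, marked with a white bar, stands up), 0.5 = on (that end fully down). It stays where it is left; it starts off.
- mod_red: Black module, 46 mm (x) by 24 mm (y), with the red rocker between two 2 mm ribs (22 mm apart outside, 18 mm above the module's underside). Origin: centre of its underside, on the box's top; its axes are those of the box.
- sw_red (a joint): Angle (rad) of the red rocker, a paddle 32 x 15 mm pivoting about the module's y, 14 mm above the module's underside: 0 = off (the end at +x, marked with a white bar, stands up), 0.5 = on (that end fully down). It stays where it is left; it starts on.
- mod_yellow: Black module, 46 mm (x) by 24 mm (y), with the yellow rocker between two 2 mm ribs (22 mm apart outside, 18 mm above the module's underside). Origin: centre of its underside, on the box's top; its axes are those of the box.
- sw_yellow (a joint): Angle (rad) of the yellow rocker, a paddle 32 x 15 mm pivoting about the module's y, 14 mm above the module's underside: 0 = off (the end at +x, marked with a white bar, stands up), 0.5 = on (that end fully down). It stays where it is left; it starts off.
- mod_blue: Black module, 46 mm (x) by 24 mm (y), with the blue rocker between two 2 mm ribs (22 mm apart outside, 18 mm above the module's underside). Origin: centre of its underside, on the box's top; its axes are those of the box.
- sw_blue (a joint): Angle (rad) of the blue rocker, a paddle 32 x 15 mm pivoting about the module's y, 14 mm above the module's underside: 0 = off (the end at +x, marked with a white bar, stands up), 0.5 = on (that end fully down). It stays where it is left; it starts off.
- mod_white: Black module, 46 mm (x) by 24 mm (y), with the white rocker between two 2 mm ribs (22 mm apart outside, 18 mm above the module's underside). Origin: centre of its underside, on the box's top; its axes are those of the box.
- sw_white (a joint): Angle (rad) of the white rocker, a paddle 32 x 15 mm pivoting about the module's y, 14 mm above the module's underside: 0 = off (the end at +x, marked with a black bar, stands up), 0.5 = on (that end fully down). It stays where it is left; it starts off.
- press_green (a point): Point on the top face of the green rocker, 10 mm from its pivot towards the marked (+x) end, where a tip should press. From off to on it goes down 5 mm, against about 2 N.
There are look-alikes about, which are no part of the job. Leave any turquoise look-alike of the part that bears stylus_grip alone.

How it is judged:
On the way, in this order (a step that is already met when the one before it is completed fails the run):
1. the green rocker is pressed on by the stylus (value of joint sw_green above 0.42 rad and contact force between mod_green and stylus above 0.3 N).
2. the stylus, still held, hangs by its collar in the fork and the arm has sunk and stands still (x of stylus_collar in the frame of fork_seat between -0.013 and 0.013 m and y of stylus_collar in the frame of fork_seat between -0.007 and 0.007 m and z of stylus_collar in the frame of fork_seat between -0.003 and 0.003 m and angle between stylus_grip's own z axis and vertical below 0.2 rad and velocity of joint swing_bar between -0.12 and 0.12 rad/s and value of joint swing_bar above 0.08 rad and contact force between the fingers and stylus above 0.3 N), for 0.2 s.
At the end, for the whole second after the job is handed in: Green rocker on (over 0.42 rad), red still on (over 0.4), the others off (under 0.1); collar on the fork (3 mm high or low, 13 mm along, 7 mm across the slot), stylus within 0.2 rad of upright; arm sunk over 0.08 rad, under 0.05 rad/s; bystanders within 20 mm of their starts (value of joint sw_green above 0.42 rad and value of joint sw_red above 0.4 rad and value of joint each of sw_yellow, sw_blue, sw_white below 0.1 rad and x of stylus_collar in the frame of fork_seat between -0.013 and 0.013 m and y of stylus_collar in the frame of fork_seat between -0.007 and 0.007 m and z of stylus_collar in the frame of fork_seat between -0.003 and 0.003 m and angle between stylus_grip's own z axis and vertical below 0.2 rad and velocity of joint swing_bar between -0.05 and 0.05 rad/s and value of joint swing_bar above 0.08 rad and distance of each of house, tree, train, glue_jar from where it was at the start of the episode below 0.02 m); the robot touches nothing.
It fails at once if another switch than the green one was changed (not (value of joint sw_red above 0.4 rad and value of joint each of sw_yellow, sw_blue, sw_white below 0.1 rad)).
It fails at once if the robot itself touched the switch box (over 1 N) (contact force between any of the fingers, the arm and bank above 1 N or contact force between any of the fingers, the arm and mod_green above 1 N or contact force between any of the fingers, the arm and mod_red above 1 N or contact force between any of the fingers, the arm and mod_yellow above 1 N or contact force between any of the fingers, the arm and mod_blue above 1 N or contact force between any of the fingers, the arm and mod_white above 1 N).
It fails at once if the stylus was let go while the arm was still moving, or the arm jumped on release (over 0.5 rad/s) (contact force between the fingers and stylus below 0.02 N and not (velocity of joint swing_bar between -0.5 and 0.5 rad/s)).
It fails at once if a bystander was moved by more than 20 mm (distance of any of house, tree, train, glue_jar from where it was at the start of the episode above 0.02 m).
It also fails if it takes over 61 s, if anything falls off the work surface, if the arm or the gripper's body presses on something with over 40 N, if the wrist force passes 120 N, or if a joint passes its speed limit or range.

## Working session

There is one attempt and no reset: what is moved stays moved. The work goes in short steps, Python scripts to look and compute and a tool call to move; the robot and the scene stay as the last step left them, time stands still between calls to the robot, and variables do not carry over. Pictures are saved under pics/ and viewed, at most 10 in all, crops included, and the job is handed in when it is done.

Besides the shell and the picture viewer there is one more tool, called as a command line: name --pt "numbers of a row" for each row, then --argument value for the rest. carry_out: Moves the arm, as the interface text tells. Its arguments: {"type":"object","properties":{"moves":{"type":"array","items":{"type":"array","items":{"type":"number"}}},"force":{"type":"number"}},"required":["moves"]}

```bash
mkdir -p pics
cat > h.py <<'E'
import numpy as np, cv2
from bench import r
def cam(n):
    c=r.calibration(n); K=np.array([[c['fx'],0,c['cx']],[0,c['fy'],c['cy']],[0,0,1]],float)
    R=cv2.Rodrigues(np.array(c['rvec'],float))[0]; return K,R,np.array(c['tvec'],float).ravel()
def ray(n,u,v,C=None):
    K,R,t=C or cam(n); d=R.T@np.linalg.solve(K,[u,v,1.]); return -R.T@t,d/np.linalg.norm(d)
def plane(n,u,v,z,C=None):
    o,d=ray(n,u,v,C); return o+d*(z-o[2])/d[2]
def tri(a,b):
    # a,b: (origin, dir)
    A=np.stack([a[1],-b[1]],1); s=np.linalg.lstsq(A,b[0]-a[0],rcond=None)[0]
    p=a[0]+s[0]*a[1]; q=b[0]+s[1]*b[1]; return (p+q)/2,np.linalg.norm(p-q)
def proj(n,p,C=None):
    K,R,t=C or cam(n); x=K@(R@np.asarray(p,float)+t); return x[:2]/x[2]
def save(n,f):
    im=r.grab_frame(n); cv2.imwrite('pics/'+f,im[:,:,::-1]); return im
E
python3 - <<'E'
from h import *
for n in ['scene','side','wrist']:
    save(n,n+'0.png'); K,R,t=cam(n); print(n,K[0,0],-R.T@t,R[2])
o=r.get_obs(); print(o['clock'],o['tcp_pos'],o['orientation'],o['contact_force'])
E
```

```text
scene 391.7009755537811 [1.28357015 0.26568179 0.74547661] [-0.71166309 -0.26120135 -0.65215758]
side 458.32106558578863 [ 0.1172572  -0.92735047  0.89274121] [ 0.3677472   0.71789115 -0.59109584]
wrist 321.33140059608024 [0.21111027 0.64692535 0.37255506] [ 0.29482464 -0.140029   -0.94523559]
0.15 [0.28608302 0.61115871 0.40394316] [-6.82143933e-01 -3.06644458e+00  2.18021145e-03] [ 1.32331225 -0.50365881 -0.43149829]
```

View pics/scene0.png

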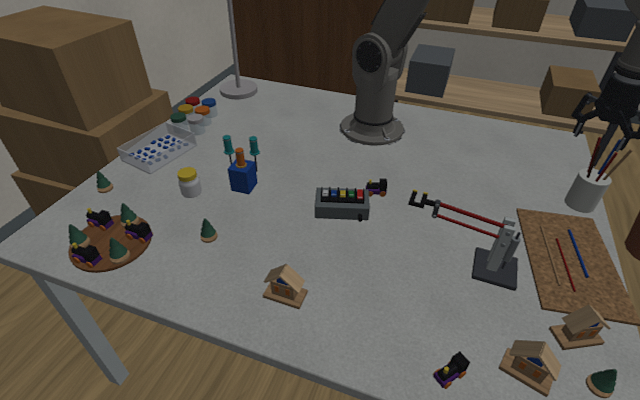

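View pics/side0.png

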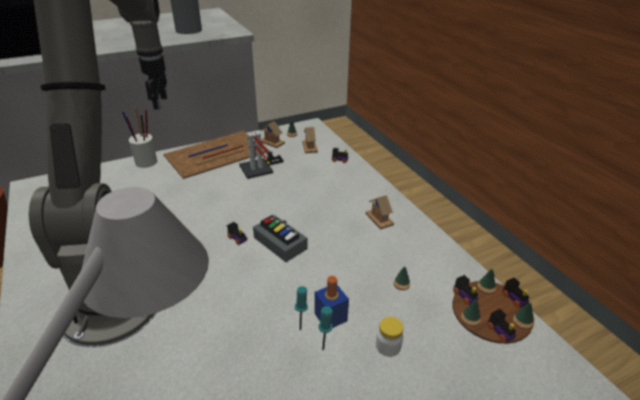

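The scene view shows the orange stylus at (240,157) in the blue stand, with turquoise look-alikes at (228,145) and (253,145). The switch box is at about (342,202), the fork at (420,200) and the balancer column at (505,240). The side view shows the stylus at (332,285), the box at (280,237) and the turquoise ones at (301,298) and (326,318).

Run:
```python
from h import *
S=cv2.imread('pics/scene0.png'); D=cv2.imread('pics/side0.png')
def blobs(im,lo,hi,mn=8):
    m=cv2.inRange(cv2.cvtColor(im,cv2.COLOR_BGR2HSV),lo,hi); n,l,s,c=cv2.connectedComponentsWithStats(m)
    return [(c[i].round(1).tolist(),s[i].tolist()) for i in range(1,n) if s[i,4]>=mn]
for nm,im in(('scene',S),('side',D)):
    print(nm,'orange',[b for b in blobs(im,(4,150,80),(14,255,255)) if 200<b[0][0]<360])
    print('turq',blobs(im,(82,120,50),(98,255,255)))
    print('blue',blobs(im,(105,120,50),(125,255,255),60))
    print('redbar',blobs(im,(0,150,80),(4,255,255)))
    print('green',[b for b in blobs(im,(45,120,50),(80,255,255),4)if 240<b[0][0]<380])
    print('yel',blobs(im,(24,150,100),(32,255,255),3))
a=S[120:290,200:530]; cv2.imwrite('pics/c1.png',cv2.resize(a,None,fx=2.4,fy=2.4,interpolation=cv2.INTER_CUBIC))
b=D[130:350,220:420]; cv2.imwrite('pics/c2.png',cv2.resize(b,None,fx=2.7,fy=2.7,interpolation=cv2.INTER_CUBIC))
print(tri(ray('scene',240,157),ray('side',332,285)))
```

```text
scene orange [([202.5, 109.5], [195, 106, 14, 9, 93]), ([238.8, 149.8], [235, 148, 8, 5, 29]), ([242.1, 159.5], [240, 154, 5, 12, 37])]
turq [([226.1, 137.3], [223, 135, 7, 5, 27]), ([252.9, 138.3], [250, 136, 7, 5, 26]), ([228.7, 147.7], [224, 140, 10, 15, 83]), ([254.5, 149.1], [250, 142, 9, 14, 69])]
blue [([208.7, 101.9], [202, 98, 14, 9, 88]), ([608.6, 156.9], [598, 140, 23, 34, 65]), ([242.9, 176.8], [228, 160, 29, 34, 684]), ([578.1, 253.8], [568, 230, 20, 48, 115]), ([535.2, 360.9], [527, 358, 15, 8, 60])]
redbar [([192.1, 99.4], [186, 97, 13, 6, 59]), ([359.6, 193.0], [357, 190, 6, 7, 38]), ([457.3, 208.9], [441, 203, 34, 13, 49]), ([488.6, 219.8], [476, 215, 28, 10, 35]), ([492.7, 234.1], [486, 232, 13, 5, 15]), ([559.0, 244.5], [558, 241, 3, 8, 8])]
green [([350.8, 192.0], [348, 191, 6, 3, 16]), ([350.7, 195.8], [349, 195, 5, 2, 6])]
yel [([186.9, 172.5], [178, 167, 18, 13, 157]), ([342.2, 191.9], [340, 191, 6, 3, 16]), ([425.5, 192.8], [424, 192, 4, 2, 4]), ([343.2, 195.8], [342, 195, 3, 2, 4]), ([89.1, 209.6], [88, 208, 3, 5, 7]), ([127.8, 221.0], [126, 220, 4, 4, 11]), 
[... 197 characters left out ...]
98, 287, 8, 7, 39]), ([300.1, 305.7], [296, 297, 11, 14, 55]), ([326.3, 310.1], [321, 307, 12, 8, 73]), ([321.8, 318.3], [321, 315, 3, 7, 12]), ([325.5, 327.1], [320, 322, 13, 10, 56])]
blue [([331.8, 304.7], [316, 287, 32, 39, 576])]
redbar [([259.7, 142.8], [255, 137, 12, 14, 24]), ([259.0, 150.3], [256, 147, 7, 7, 10]), ([267.3, 220.2], [264, 218, 8, 5, 24])]
green [([272.7, 224.2], [270, 222, 7, 6, 26])]
yel [([277.8, 228.1], [274, 225, 9, 7, 38]), ([473.7, 288.7], [473, 288, 2, 2, 3]), ([525.3, 291.7], [525, 291, 2, 2, 3]), ([391.0, 326.9], [381, 318, 21, 19, 330]), ([511.0, 325.5], [510, 325, 3, 2, 4])]
(array([ 0.48456348, -0.27341733,  0.11053102]), np.float64(0.0008589317078709016))
```

View pics/c1.png

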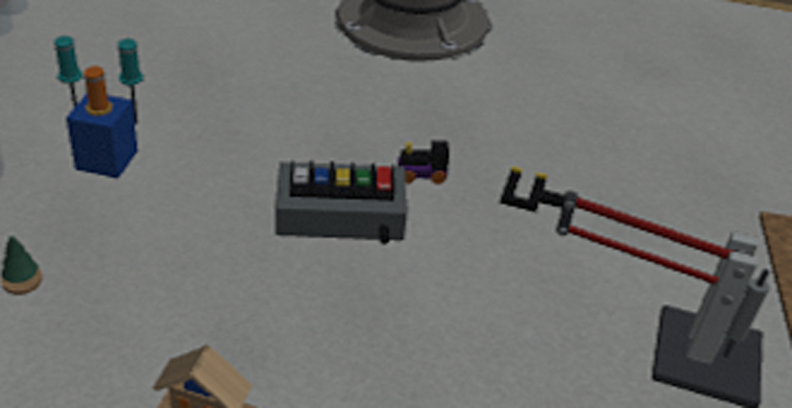

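View pics/c2.png

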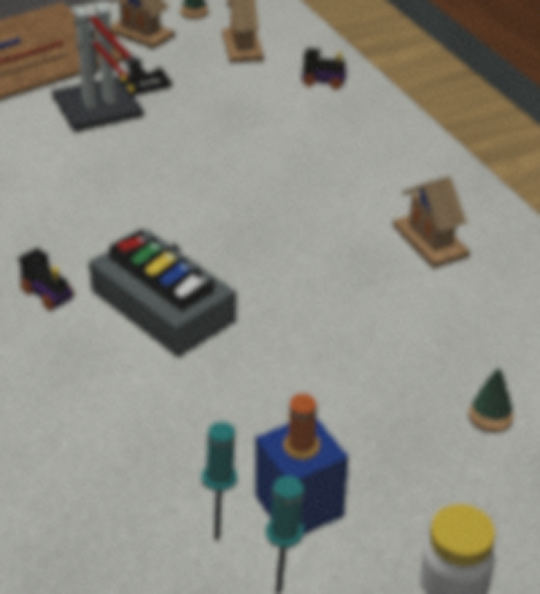

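The crops show the rocker order white, blue, yellow, green, red. Green is at scene (351,193) and side (272.7,224). The fork's yellow lips are at scene (414.6,191) and (425,193.5), so its open end faces the robot. The turquoise ones hang near the stand, on its robot side.

Run:
```python
from h import *
np.set_printoptions(precision=4,suppress=True)
def T(nm,a,b): print(nm,*tri(ray('scene',*a),ray('side',*b)))
T('top',(238.8,149.8),(331.7,279.5))
T('t1',(226.1,137.3),(326.3,310.1)); T('t2',(252.9,138.3),(301.5,290.1))
T('t1b',(226.1,137.3),(301.5,290.1)); T('t2b',(252.9,138.3),(326.3,310.1))
T('green',(350.8,193.5),(272.7,224.2)); T('red',(359.6,193),(267.3,220.2)); T('yel',(342.3,193),(277.8,228.1))
for n,p in(('white',(325.5,192.5)),('red',(359.6,193)),('green',(350.8,193.5))): print(n,plane('scene',*p,0.062))
for n,p in(('lip1',(414.6,191.2)),('lip2',(425.2,193.5))):
  for z in (0.16,0.18): print(n,z,plane('scene',*p,z))
for p in [(476,278),(516,288),(482,250),(518,258)]: print('base',plane('scene',*p,0.01))
T('fork?',(420,203),(274,162))
print('train',plane('scene',376,190,0.02),'house',plane('scene',285,297,0),'tree',plane('scene',208,240,0),'jar',plane('scene',190,193,0))
K,R,t=cam('wrist');o=r.get_obs();Rt=cv2.Rodrigues(o['orientation'])[0];print(Rt); print('cam in tool',Rt.T@(-R.T@t-o['tcp_pos'])); print((R@Rt))
```

```text
top [ 0.4816 -0.276   0.1324] 0.0012349997359347718
t1 [ 0.4307 -0.3481  0.1288] 0.00122467282045552
t2 [ 0.407  -0.2715  0.1284] 0.002218966152424289
t1b [ 0.4192 -0.3182  0.147 ] 0.064926683230938
t2b [ 0.4194 -0.3024  0.1118] 0.07168765099976893
green [0.4666 0.0569 0.0587] 0.0007799568666525127
red [0.4584 0.0794 0.0605] 5.4171441509679904e-05
yel [0.473  0.0342 0.0587] 0.0004904963371206744
white [ 0.4917 -0.0088  0.062 ]
red [0.4602 0.0798 0.062 ]
green [0.4709 0.0577 0.062 ]
lip1 0.16 [0.5249 0.2269 0.16  ]
lip1 0.18 [0.5508 0.2282 0.18  ]
lip2 0.16 [0.5246 0.2519 0.16  ]
lip2 0.18 [0.5505 0.2523 0.18  ]
base [0.6048 0.4107 0.01  ]
base [0.6021 0.4992 0.01  ]
base [0.5065 0.419  0.01  ]
base [0.5026 0.5044 0.01  ]
fork? [0.5491 0.2448 0.1464] 0.0033314477481859437
train [0.3787 0.1098 0.02  ] house [0.8071 0.008  0.    ] tree [ 0.7151 -0.2545  0.    ] jar [ 0.5672 -0.412   0.    ]
[[-0.9057  0.4239 -0.0005]
 [ 0.4239  0.9057 -0.0013]
 [-0.0001 -0.0014 -1.    ]]
cam in tool [0.0831 0.0007 0.0314]
[[ 0.      1.      0.0006]
 [-0.9453  0.0002 -0.3263]
 [-0.3263 -0.0005  0.9453]]
```

carry_out --pt "-0.039 -0.029 0 0.09 0.06" --pt "-0.078 -0.058 0 0.18 0.06" --pt "-0.117 -0.087 0 0.27 0.06" --pt "-0.156 -0.116 0 0.36 0.06" --pt "-0.195 -0.145 0 0.45 0.06" --pt "-0.234 -0.174 0 0.54 0.06" --pt "-0.273 -0.203 0 0.63 0.06" --pt "-0.312 -0.232 0 0.7 0.06" --force 40

```text
clock: 0.95
tcp_pos: [0.4709, 0.267, 0.4047]
orientation: [-1.697, -2.644, -0.0]
contact_force: [0.9, 0.3, 0.2]
grip_width: 0.0601
gripper_force: 0.0
```

carry_out --pt "-0.04 0 0 0 0.06" --pt "-0.08 0 0 0 0.06" --pt "-0.1 0 0 0 0.06" --pt "-0.1 0 0 0 0.06" --pt "-0.1 0 0 0 0.06" --pt "-0.1 0 0 0 0.06" --pt "-0.1 0 0 0 0.06" --pt "-0.1 0 0 0 0.06"

```text
clock: 1.75
tcp_pos: [0.5119, 0.1793, 0.4046]
orientation: [-1.69, -2.648, -0.0]
contact_force: [0.1, 0.0, -0.5]
grip_width: 0.0602
gripper_force: 0.0
```

Run:
```python
from h import *
import pickle
o=r.get_obs();C=cam('wrist');pickle.dump(C,open('C1.pkl','wb'));save('wrist','w1.png');print(o['tcp_pos'],o['orientation'],o['qvel'])
```

```text
[0.51193902 0.17926842 0.40461612] [-1.68965780e+00 -2.64815547e+00 -3.09597140e-05] [ 4.29551035e-03  7.01798799e-05  4.03377923e-03 -1.76056471e-04
  4.60541669e-05 -1.63151533e-03  7.03973522e-04]
```

View pics/w1.png

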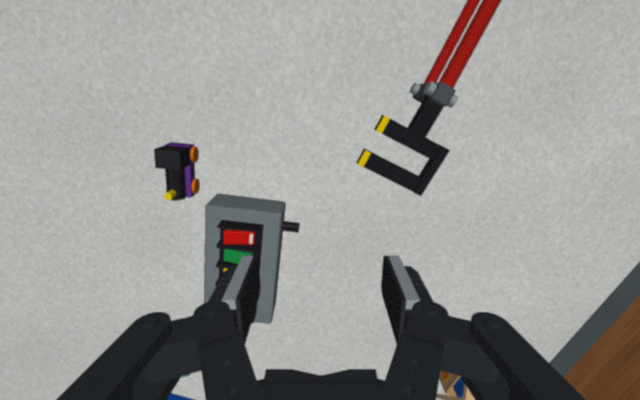

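The wrist view shows the fork's lips at (382,124) and (364,158) with its closed corners at (449,151) and (421,193). The red rocker is at (237,239) with its mark on the image-right side. The finger half-hides green at (236,256), so I'll move on a bit for a clear look at the box.

carry_out --pt "-0.05 -0.02 0 0 0.06" --pt "-0.1 -0.03 0 0 0.06" --pt "-0.12 -0.03 0 0 0.06" --pt "-0.12 -0.03 0 0 0.06" --pt "-0.12 -0.03 0 0 0.06" --pt "-0.12 -0.03 0 0 0.06" --pt "-0.12 -0.03 0 0 0.06" --pt "-0.12 -0.03 0 0 0.06"

```text
clock: 2.6
tcp_pos: [0.5353, 0.0578, 0.4046]
orientation: [-1.69, -2.648, -0.0]
contact_force: [0.1, 0.9, -0.6]
grip_width: 0.06
gripper_force: 0.0
```

Run:
```python
from h import *
import pickle
np.set_printoptions(precision=4,suppress=True)
o=r.get_obs();C=cam('wrist');pickle.dump(C,open('C2.pkl','wb'));im=save('wrist','w2.png');print(o['tcp_pos'],o['orientation'])
hs=cv2.cvtColor(im,cv2.COLOR_RGB2HSV)
for n,lo,hi in(('red',(0,150,60),(5,255,255)),('green',(45,100,40),(80,255,255)),('yel',(22,130,80),(34,255,255)),('blue',(103,120,40),(125,255,255))):
    m=cv2.inRange(hs,lo,hi);N,l,s,c=cv2.connectedComponentsWithStats(m)
    for i in range(1,N):
        if s[i,4]>60: print(n,c[i],s[i],plane('wrist',*c[i],0.062,C))
C1=pickle.load(open('C1.pkl','rb'))
for a,b in(((414.6,191.2),(382,124)),((425.2,193.5),(364,158))):
    print('lip',tri(ray('scene',*a),ray('w',*b,C1)),tri(ray('scene',*a[::1]),ray('w',*((364,158) if b[0]==382 else (382,124)),C1)))
for z in(0.15,0.16,0.17): print(z,[plane('w',*p,z,C1)[:2] for p in((382,124),(364,158),(449,151),(421,193))])
```

```text
[0.5353 0.0578 0.4046] [-1.6896 -2.6482 -0.0002]
red [257.866  122.7057] [242 113  36  21 530] [0.4599 0.0823 0.062 ]
green [256.761  147.6061] [241 137  34  23 523] [0.4675 0.0598 0.062 ]
yel [181.7925  74.9811] [176  70  13  11 106] [0.3822 0.0926 0.062 ]
yel [255.1053 171.1356] [240 161  33  22 494] [0.4745 0.0372 0.062 ]
blue [253.6826 193.7427] [239 184  33  21 482] [0.4817 0.0146 0.062 ]
blue [500.615  307.0481] [493 295  14  22 187] [0.7904 0.0062 0.062 ]
blue [187.7427 385.2557] [171 371  32  29 614] [ 0.4979 -0.2619  0.062 ]
lip (array([0.5236, 0.24  , 0.1591]), np.float64(0.02643968824720061)) (array([0.523 , 0.2275, 0.1584]), np.float64(0.0015360346528242594))
lip (array([0.523 , 0.2403, 0.1607]), np.float64(0.023280772824194947)) (array([0.5232, 0.2525, 0.1589]), np.float64(0.001411263471664614))
0.15 [array([0.525 , 0.2531]), array([0.5247, 0.2272]), array([0.5762, 0.2566]), array([0.5743, 0.2218])]
0.16 [array([0.5229, 0.2533]), array([0.5226, 0.2285]), array([0.5718, 0.2566]), array([0.57  , 0.2233])]
0.17 [array([0.5208, 0.2534]), array([0.5205, 0.2298]), array([0.5674, 0.2566]), array([0.5657, 0.2249])]
```

View pics/w2.png

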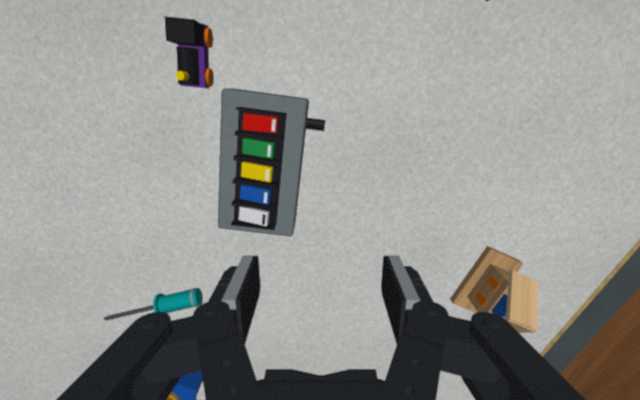

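The clear view shows green at (257,148), with every marked end on the image-right (+x) side. A turquoise one is at (180,300). Next I go above the stylus and turn the tool.

carry_out --pt "-0.035 -0.023 0 0.14 0.06" --pt "-0.07 -0.046 0 0.28 0.06" --pt "-0.105 -0.07 0 0.42 0.06" --pt "-0.14 -0.093 0 0.56 0.06" --pt "-0.175 -0.117 0 0.7 0.06" --pt "-0.21 -0.14 0 0.84 0.06" --pt "-0.245 -0.163 0 0.98 0.06" --pt "-0.281 -0.187 0 1.12 0.06"

```text
clock: 3.45
tcp_pos: [0.4835, -0.2778, 0.4049]
orientation: [-2.843, -1.337, -0.001]
contact_force: [1.2, -0.2, 0.3]
grip_width: 0.06
gripper_force: 0.0
```

carry_out --pt "0 0 0 0.14 0.06" --pt "0 0 0 0.28 0.06" --pt "0 0 0 0.28 0.06" --pt "0 0 0 0.28 0.06" --pt "0 0 0 0.28 0.06" --pt "0 0 0 0.28 0.06" --pt "0 0 0 0.28 0.06" --pt "0 0 0 0.28 0.06"

```text
clock: 4.25
tcp_pos: [0.4836, -0.2768, 0.4047]
orientation: [-2.999, -0.935, -0.0]
contact_force: [0.3, 0.1, -0.5]
grip_width: 0.0601
gripper_force: 0.0
```

```bash
cat >> h.py <<'E'
def totool(p):
    "world point for the grasp axis -> shift in tool axes of the TCP"
    o=r.get_obs(); R=cv2.Rodrigues(np.array(o['orientation'],float))[0]; return R.T@(np.asarray(p)-o['tcp_pos'])
E
python3 - <<'E'
from h import *
np.set_printoptions(precision=4,suppress=True)
o=r.get_obs();C=cam('wrist');im=save('wrist','w3.png');print(o['tcp_pos'],o['orientation'])
hs=cv2.cvtColor(im,cv2.COLOR_RGB2HSV)
for n,lo,hi in(('orange',(4,150,60),(14,255,255)),('turq',(82,120,40),(98,255,255))):
    m=cv2.inRange(hs,lo,hi);N,l,s,c=cv2.connectedComponentsWithStats(m)
    for i in range(1,N):
        if s[i,4]>60: print(n,c[i],s[i],plane('wrist',*c[i],0.134,C))
print(totool([.483,-.276,.264]))
E
```

```text
[ 0.4836 -0.2768  0.4047] [-2.9991 -0.9351 -0.0003]
orange [612.9707  25.0912] [ 588    0   52   78 1535] [ 0.6976 -0.3656  0.134 ]
orange [316.6532 181.4919] [303 175  25  16 124] [ 0.4972 -0.2648  0.134 ]
turq [232.4385 156.8051] [221 135  27  44 862] [ 0.4771 -0.2017  0.134 ]
turq [402.7797 170.0787] [386 148  32  44 826] [ 0.5421 -0.3138  0.134 ]
[-0.0001 -0.001   0.1407]
```

View pics/w3.png

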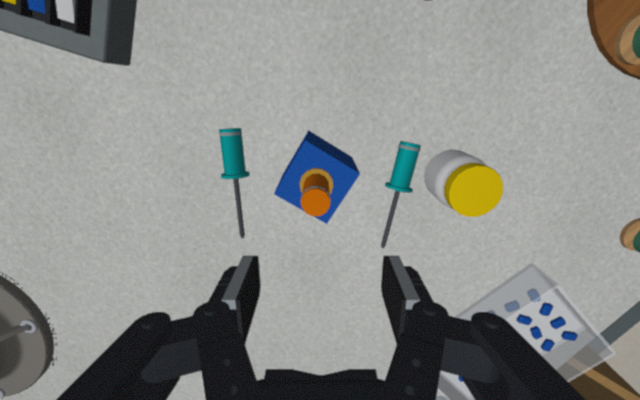

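The wrist view shows the stylus top at (315,202) in the stand. The turquoise look-alikes have handles at (232,155) and (403,165) and shafts pointing down-image, so I'll check how they stand before descending.

Run:
```python
from h import *
np.set_printoptions(precision=4,suppress=True)
C=cam('wrist')
for n,p in(('L end',(230,130)),('L tip',(242,236)),('R end',(410,144)),('R tip',(384,246)),('top',(315,202))):
    print(n,[plane('w',*p,z,C)[:2] for z in(0,.012,.13)])
print('top wrist', plane('w',315,202,.134,C))
# scene tips: t1 (226,137)->tip ~(231,164); t2 (253,138)->(256,171)
for n,a in(('t1top',(226,137)),('t1tip',(231,164)),('t2top',(253,138)),('t2tip',(256,171))):
    print(n,plane('scene',*a,.012),[tri(ray('scene',*a),ray('w',*b,C)) for b in((230,130),(410,144),(242,236),(384,246))])
```

```text
L end [array([ 0.4592, -0.169 ]), array([ 0.4623, -0.1709]), array([ 0.4924, -0.1898])]
L tip [array([ 0.3512, -0.2473]), array([ 0.3578, -0.2467]), array([ 0.422 , -0.2409])]
R end [array([ 0.5638, -0.3486]), array([ 0.5635, -0.3447]), array([ 0.5606, -0.3069])]
R tip [array([ 0.4432, -0.4056]), array([ 0.4468, -0.3999]), array([ 0.482, -0.344])]
top [array([ 0.4424, -0.2981]), array([ 0.446 , -0.2959]), array([ 0.4814, -0.274 ])]
top wrist [ 0.4826 -0.2733  0.134 ]
t1top [ 0.2667 -0.4655  0.012 ] [(array([ 0.5436, -0.2296,  0.2363]), np.float64(0.06335913677131524)), (array([ 0.5545, -0.2693,  0.2195]), np.float64(0.01851342373413731)), (array([ 0.4975, -0.2588,  0.2094]), np.float64(0.07236578800706787)), (array([ 0.4923, -0.3139,  0.1746]), np.float64(0.018163807455837233))]
t1tip [ 0.4059 -0.3641  0.012 ] [(array([ 0.5322, -0.2238,  0.1551]), np.float64(0.08599533391346104)), (array([ 0.5519, -0.2846,  0.1333]), np.float64(0.04380439699633699)), (array([ 0.4555, -0.2714,  0.1037]), np.float64(0.10347175693112902)), (array([ 0.4514, -0.3582,  0.0498]), np.float64(0.04670504099319085))]
t2top [ 0.2382 -0.3729  0.012 ] [(array([ 0.513 , -0.2033,  0.206 ]), np.float64(0.003288519803841535)), (array([ 0.5434, -0.2333,  0.2286]), np.float64(0.08502488338217334)), (array([ 0.4419, -0.2429,  0.1589]), np.float64(0.010239627466876235)), (array([ 0.4916, -0.2666,  0.1946]), np.float64(0.08952842142590998))]
t2tip [ 0.4112 -0.2709  0.012 ] [(array([ 0.4977, -0.1981,  0.0996]), np.float64(0.035546259081523715)), (array([ 0.5429, -0.2518,  0.125 ]), np.float64(0.11337531833539777)), (array([ 0.3784, -0.2633,  0.0082]), np.float64(0.05216046366569148)), (array([ 0.4488, -0.3143,  0.0517]), np.float64(0.12543442932588736))]
```

The look-alikes lie flat on the table. Their end-to-tip length on the table plane is 129 mm, so they are no obstacle. Descend and grasp.

carry_out --pt "0 -0.003 0.04 0 0.06" --pt "0 -0.003 0.08 0 0.06" --pt "0 -0.003 0.11 0 0.06" --pt "0 -0.003 0.13 0 0.06" --pt "0 -0.003 0.141 0 0.06" --pt "0 -0.003 0.141 0 0.06" --pt "0 -0.003 0.141 0 0.06" --pt "0 -0.003 0.141 0 0.02" --force 40

```text
clock: 5.1
tcp_pos: [0.4824, -0.2748, 0.2649]
orientation: [2.998, 0.934, 0.003]
contact_force: [-0.0, -0.1, 0.6]
grip_width: 0.0468
gripper_force: 0.0
```

carry_out --pt "0 0 0 0 0.01" --pt "0 0 0 0 0.01" --pt "0 0 0 0 0.01" --pt "0 0 0 0 0.01" --pt "0 0 0 0 0.01" --pt "0 0 0 0 0.01" --pt "0 0 0 0 0.01" --pt "0 0 0 0 0.01" --force 40

```text
clock: 5.9
tcp_pos: [0.4821, -0.2744, 0.2646]
orientation: [2.999, 0.934, 0.002]
contact_force: [-1.5, 1.9, 5.0]
grip_width: 0.0236
gripper_force: 38.9
```

carry_out --pt "0 0 -0.02 0 0.01" --pt "0 0 -0.06 0 0.01" --pt "0 0 -0.1 0 0.01" --pt "0 0 -0.14 0 0.01" --pt "0 0 -0.14 0 0.01" --pt "0 0 -0.14 0 0.01" --pt "0 0 -0.14 0 0.01" --pt "0 0 -0.14 0 0.01"

```text
clock: 6.7
tcp_pos: [0.4815, -0.2738, 0.4021]
orientation: [-2.998, -0.934, 0.004]
contact_force: [-1.1, -0.3, -1.7]
grip_width: 0.0233
gripper_force: 39.9
```

Run:
```python
from h import *
np.set_printoptions(precision=4,suppress=True)
o=r.get_obs();print(o['tcp_pos'],o['contact_force'],o['grip_width'])
im=save('wrist','w4.png'); cv2.imwrite('pics/w4c.png',cv2.resize(im[150:400,220:420,::-1],None,fx=2.4,fy=2.4))
print(totool([.4785,.062,.40]))
```

```text
[ 0.4815 -0.2738  0.4021] [-1.1429 -0.2568 -1.7399] 0.023268518816367285
[ 0.1882 -0.2783  0.0025]
```

View pics/w4c.png

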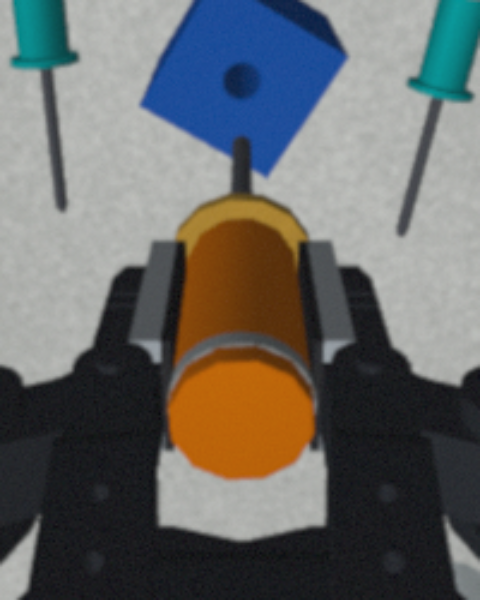

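The stylus is held upright between the pads, with its tip at about image (320,210). Carry it above the green rocker, turning the tool to φ≈0 on the way.

carry_out --pt "0.024 -0.035 0 -0.12 0.01" --pt "0.048 -0.07 0 -0.24 0.01" --pt "0.072 -0.105 0 -0.36 0.01" --pt "0.096 -0.14 0 -0.48 0.01" --pt "0.12 -0.175 0 -0.6 0.01" --pt "0.144 -0.21 0 -0.72 0.01" --pt "0.167 -0.245 0 -0.84 0.01" --pt "0.188 -0.278 0 -0.96 0.01"

```text
clock: 7.55
tcp_pos: [0.4783, 0.063, 0.403]
orientation: [-2.223, -2.219, 0.002]
contact_force: [1.4, -0.7, -2.8]
grip_width: 0.023
gripper_force: 40.0
```

carry_out --pt "0 0 0.02 0 0.01" --pt "0 0 0.04 0 0.01" --pt "0 0 0.05 0 0.01" --pt "0 0 0.05 0 0.01" --pt "0 0 0.05 0 0.01" --pt "0 0 0.05 0 0.01" --pt "0 0 0.05 0 0.01" --pt "0 0 0.05 0 0.01"

```text
clock: 8.35
tcp_pos: [0.479, 0.0611, 0.3543]
orientation: [2.229, 2.213, 0.002]
contact_force: [-1.1, -0.4, -3.1]
grip_width: 0.0227
gripper_force: 40.1
```

Run:
```python
from h import *
np.set_printoptions(precision=4,suppress=True)
o=r.get_obs();C=cam('wrist');R=cv2.Rodrigues(o['orientation'])[0];im=save('wrist','w5.png')
print(o['tcp_pos'],R[:,1],R[:,2],o['contact_force'])
print('tip px',proj('w',o['tcp_pos']+R@[0,0,.2596],C),'press px',proj('w',[.4785,.062,.0625],C))
hs=cv2.cvtColor(im,cv2.COLOR_RGB2HSV)
for n,lo,hi in(('red',(0,150,60),(4,255,255)),('green',(45,100,40),(80,255,255)),('yel',(22,130,80),(34,255,255)),('blue',(103,120,40),(125,255,255))):
    m=cv2.inRange(hs,lo,hi);N,l,s,c=cv2.connectedComponentsWithStats(m)
    for i in range(1,N):
        if s[i,4]>60: print(n,c[i],s[i],plane('wrist',*c[i],0.062,C))
print(totool([.4785,.062,.40]))
cv2.imwrite('pics/w5c.png',cv2.resize(im[50:300,200:440,::-1],None,fx=2.4,fy=2.4,interpolation=cv2.INTER_CUBIC))
```

```text
[0.479  0.0611 0.3543] [ 1.     -0.0072  0.001 ] [ 0.001   0.0006 -1.    ] [-1.0846 -0.3641 -3.0991]
tip px [318.6936 207.0878] press px [317.9172 193.1973]
red [295.4458 169.7893] [277 155  42  30 655] [0.46   0.0824 0.062 ]
green [305.1768 195.0518] [286 182  41  26 656] [0.4676 0.0603 0.062 ]
yel [200.5345 157.0086] [195 152  13  12 116] [0.3825 0.0937 0.062 ]
yel [328.8559 217.2072] [324 207  11  20 111] [0.4879 0.0397 0.062 ]
yel [306.8631 220.7067] [295 210  22  22 358] [0.4685 0.0365 0.062 ]
[ 0.0009 -0.0004 -0.0459]
```

View pics/w5c.png

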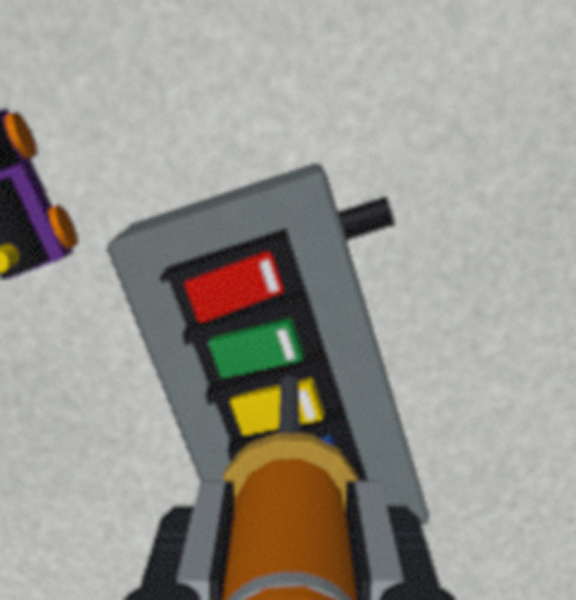

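The tip is at about (320,208) px and the green press point is at (318,193). That matches the computed (317.9,193.2), so I'll trim about 1.5 mm and descend.

carry_out --pt "0.0014 -0.0015 0.01 0 0.01" --pt "0.0014 -0.0015 0.02 0 0.01" --pt "0.0014 -0.0015 0.025 0 0.01" --pt "0.0014 -0.0015 0.028 0 0.01" --pt "0.0014 -0.0015 0.03 0 0.01" --pt "0.0014 -0.0015 0.032 0 0.01" --pt "0.0014 -0.0015 0.034 0 0.01" --pt "0.0014 -0.0015 0.034 0 0.01"

```text
clock: 9.2
tcp_pos: [0.4777, 0.0627, 0.3198]
orientation: [2.229, 2.213, 0.001]
contact_force: [1.3, 0.1, -1.2]
grip_width: 0.0231
gripper_force: 40.2
```

carry_out --pt "0 0 0.0005 0 0.01" --pt "0 0 0.001 0 0.01" --pt "0 0 0.0015 0 0.01" --pt "0 0 0.002 0 0.01" --pt "0 0 0.0025 0 0.01" --pt "0 0 0.003 0 0.01" --pt "0 0 0.003 0 0.01" --pt "0 0 0.003 0 0.01"

```text
clock: 10.0
tcp_pos: [0.478, 0.0626, 0.3178]
orientation: [2.229, 2.213, 0.003]
contact_force: [-1.2, -0.1, 10.5]
grip_width: 0.0231
gripper_force: 41.5
```

Run:
```python
from h import *
np.set_printoptions(precision=4,suppress=True)
o=r.get_obs();print(o['tcp_pos'],o['contact_force'])
im=save('wrist','w6.png'); cv2.imwrite('pics/w6c.png',cv2.resize(im[80:260,230:400,::-1],None,fx=3,fy=3,interpolation=cv2.INTER_CUBIC))
```

```text
[0.478  0.0626 0.3178] [-1.2258 -0.1064 10.5477]
```

Pressing force rose to about 13 N at the stop with the tip at z≈0.058, so the rocker is fully down. Lift off and check with a colour mask.

carry_out --pt "0 0 -0.01 0 0.01" --pt "0 0 -0.03 0 0.01" --pt "0 0 -0.05 0 0.01" --pt "0 0 -0.05 0 0.01" --pt "0 0 -0.05 0 0.01" --pt "0 0 -0.05 0 0.01" --pt "0 0 -0.05 0 0.01" --pt "0 0 -0.05 0 0.01"

```text
clock: 10.85
tcp_pos: [0.4771, 0.0626, 0.3659]
orientation: [-2.229, -2.213, 0.002]
contact_force: [-0.7, 0.4, -2.1]
grip_width: 0.0234
gripper_force: 40.1
```

Run:
```python
from h import *
np.set_printoptions(precision=4,suppress=True)
o=r.get_obs();C=cam('wrist');R=cv2.Rodrigues(o['orientation'])[0];im=save('wrist','w7.png')
print(o['tcp_pos'],o['contact_force'])
print('tip px',proj('w',o['tcp_pos']+R@[0,0,.2596],C))
for f in('w5','w7'):
  hs=cv2.cvtColor(cv2.imread(f'pics/{f}.png'),cv2.COLOR_BGR2HSV)
  for n,lo,hi in(('red',(0,150,60),(4,255,255)),('green',(45,100,40),(80,255,255))):
    m=cv2.inRange(hs,lo,hi);N,l,s,c=cv2.connectedComponentsWithStats(m)
    for i in range(1,N):
        if s[i,4]>60: print(f,n,c[i],s[i],hs[l==i].mean(0))
a=cv2.imread('pics/w5.png')[100:260,250:380];b=cv2.imread('pics/w7.png')[100:260,250:380]
cv2.imwrite('pics/cmp.png',cv2.resize(np.hstack([a,b]),None,fx=3,fy=3,interpolation=cv2.INTER_CUBIC))
```

```text
[0.4771 0.0626 0.3659] [-0.6977  0.45   -2.0972]
tip px [318.6314 207.1007]
w5 red [295.4458 169.7893] [277 155  42  30 655] [  1.2443 224.9237 170.0397]
w5 green [305.1768 195.0518] [286 182  41  26 656] [ 69.8216 178.2561 114.5884]
w7 red [299.5802 167.6066] [281 153  41  30 605] [  1.2198 224.8198 168.6413]
w7 green [308.4099 192.4019] [291 178  39  29 627] [ 70.0032 187.5869 110.2839]
```

The green blob now has the same proportions as the red one that is on. Go to the fork's open end.

carry_out --pt "0.04 0.004 0 0 0.01" --pt "0.08 0.008 0 0 0.01" --pt "0.12 0.012 0.004 0 0.01" --pt "0.15 0.015 0.008 0 0.01" --pt "0.17 0.017 0.012 0 0.01" --pt "0.177 0.018 0.013 0 0.01" --pt "0.177 0.018 0.013 0 0.01" --pt "0.177 0.018 0.013 0 0.01"

```text
clock: 11.7
tcp_pos: [0.4968, 0.2376, 0.3537]
orientation: [2.231, 2.211, -0.002]
contact_force: [0.4, -0.3, -2.6]
grip_width: 0.0231
gripper_force: 40.1
```

Run:
```python
from h import *
np.set_printoptions(precision=4,suppress=True)
o=r.get_obs();C=cam('wrist');R=cv2.Rodrigues(o['orientation'])[0];im=save('wrist','w8.png')
print(o['tcp_pos'],R[:,1],R[:,2],o['contact_force'])
for h in(.1846,.2596): print('axis px',proj('w',o['tcp_pos']+R@[0,0,h],C))
for p in([.523,.2525,.159],[.523,.2275,.159],[.547,.240,.156]): print('lip/seat px',proj('w',p,C))
hs=cv2.cvtColor(im,cv2.COLOR_RGB2HSV);m=cv2.inRange(hs,(24,150,60),(34,255,255));N,l,s,c=cv2.connectedComponentsWithStats(m)
for i in range(1,N):
    if s[i,4]>10: print(c[i],s[i],plane('w',*c[i],.159,C))
print(totool([.547,.24,.3466]))
cv2.imwrite('pics/w8c.png',cv2.resize(im[100:350,200:480,::-1],None,fx=2.4,fy=2.4,interpolation=cv2.INTER_CUBIC))
```

```text
[0.4968 0.2376 0.3537] [ 1.     -0.0093 -0.0003] [-0.0003 -0.0011 -1.    ] [ 0.3636 -0.3383 -2.6177]
axis px [317.8124 255.6157]
axis px [318.6323 207.1026]
lip/seat px [365.3004 221.817 ]
lip/seat px [363.712  261.8686]
lip/seat px [405.8192 239.595 ]
[366.1087 220.0326] [362 210  10  22 184] [0.5234 0.2536 0.159 ]
[363.9359 255.7564] [360 251   9  11  78] [0.523  0.2315 0.159 ]
[307.6752 369.0342] [296 364  22  11 117] [0.4889 0.1479 0.159 ]
[0.0031 0.0501 0.0072]
```

View pics/w8c.png

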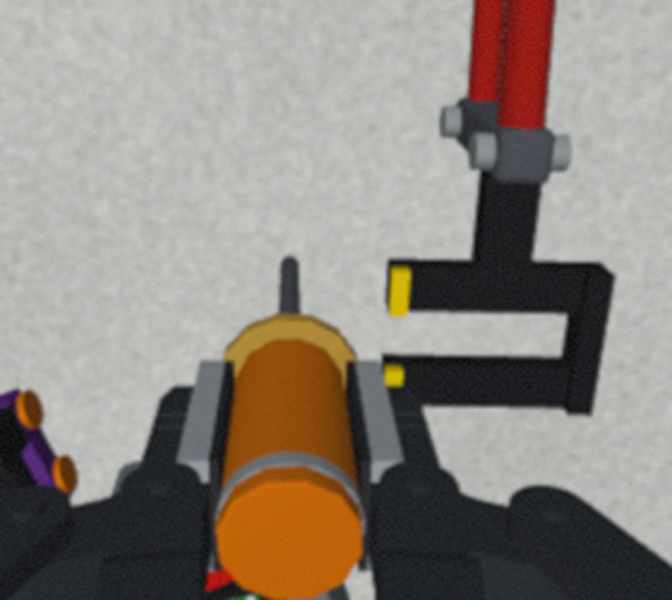

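The final view shows the shaft tip at (321,209). The slot lies between rows 230 and 249 near column 408, so its centreline is at y≈0.2405. Slide in by the open end.

carry_out --pt "0.004 0 0.002 0 0.01" --pt "0.004 0.01 0.004 0 0.01" --pt "0.004 0.02 0.004 0 0.01" --pt "0.004 0.03 0.004 0 0.01" --pt "0.004 0.04 0.004 0 0.01" --pt "0.004 0.05 0.004 0 0.01" --pt "0.004 0.05 0.004 0 0.01" --pt "0.004 0.05 0.004 0 0.01"

```text
clock: 12.55
tcp_pos: [0.5468, 0.243, 0.3495]
orientation: [-2.23, -2.213, 0.001]
contact_force: [-0.4, 0.3, -3.3]
grip_width: 0.0234
gripper_force: 40.1
```

Run:
```python
from h import *
o=r.get_obs();print(o['tcp_pos'],o['contact_force']); save('wrist','w9.png')
```

```text
[0.54675517 0.2429931  0.34947853] [-0.39836395  0.29001091 -3.32159825]
```

carry_out --pt "-0.0015 0 0.004 0 0.01" --pt "-0.0015 0 0.008 0 0.01" --pt "-0.0015 0 0.012 0 0.01" --pt "-0.0015 0 0.016 0 0.01" --pt "-0.0015 0 0.02 0 0.01" --pt "-0.0015 0 0.024 0 0.01" --pt "-0.0015 0 0.028 0 0.01" --pt "-0.0015 0 0.032 0 0.01"

```text
clock: 13.4
tcp_pos: [0.5466, 0.2417, 0.3174]
orientation: [-2.229, -2.214, -0.0]
contact_force: [-0.6, -0.8, -0.1]
grip_width: 0.023
gripper_force: 40.1
```

```bash
cat > f.py <<'E'
from h import *
np.set_printoptions(precision=4,suppress=True)
C0=[]
for i in range(8):
    im=r.grab_frame('side'); C0.append(r.get_obs()['contact_force'])
C0=np.array(C0); print(C0.mean(0),C0.std(0),r.get_obs()['tcp_pos'],r.get_obs()['clock'])
# lips in scene view
im=r.grab_frame('scene'); m=cv2.inRange(cv2.cvtColor(im,cv2.COLOR_RGB2HSV),(22,110,60),(34,255,255))[150:260,395:450]
ys,xs=np.nonzero(m); print('yellow scene',[(x+395,y+150) for x,y in zip(xs,ys)])
E
python3 f.py
```

```text
[-0.4802 -0.7077 -0.5929] [0.5714 0.556  0.7501] [0.5466 0.2416 0.3178] 13.8
yellow scene [(np.int64(411), np.int64(198)), (np.int64(412), np.int64(198)), (np.int64(413), np.int64(198)), (np.int64(411), np.int64(199)), (np.int64(412), np.int64(199)), (np.int64(423), np.int64(201)), (np.int64(424), np.int64(201)), (np.int64(423), np.int64(202)), (np.int64(424), np.int64(202)), (np.int64(415), np.int64(210))]
```

The lips dropped about 8 px, so the fork carries the collar, and the measured force is close to the empty level. Lower about 6 mm more and check.

carry_out --pt "0 0 0.002 0 0.01" --pt "0 0 0.004 0 0.01" --pt "0 0 0.006 0 0.01" --pt "0 0 0.006 0 0.01" --pt "0 0 0.006 0 0.01" --pt "0 0 0.006 0 0.01" --pt "0 0 0.006 0 0.01" --pt "0 0 0.006 0 0.01"

```text
clock: 14.65
tcp_pos: [0.5466, 0.2419, 0.3118]
orientation: [-2.229, -2.214, -0.001]
contact_force: [-0.0, 1.4, -0.5]
grip_width: 0.0233
gripper_force: 40.1
```

```bash
python3 f.py
```

```text
[-0.1799  1.4662 -0.1925] [0.5096 0.606  0.4602] [0.5466 0.2417 0.3117] 15.05
yellow scene [(np.int64(411), np.int64(200)), (np.int64(412), np.int64(200)), (np.int64(411), np.int64(201)), (np.int64(412), np.int64(201)), (np.int64(423), np.int64(203)), (np.int64(424), np.int64(203)), (np.int64(423), np.int64(204)), (np.int64(424), np.int64(204)), (np.int64(422), np.int64(211))]
```

Force is back at the empty level, so the arm carries the stylus. Release slowly.

carry_out --pt "0 0 0 0 0.022" --pt "0 0 0 0 0.024" --pt "0 0 0 0 0.026" --pt "0 0 0 0 0.028" --pt "0 0 0 0 0.032" --pt "0 0 0 0 0.036" --pt "0 0 0 0 0.042" --pt "0 0 0 0 0.046" --force 20

```text
clock: 15.9
tcp_pos: [0.5466, 0.2416, 0.3117]
orientation: [-2.229, -2.214, -0.0]
contact_force: [0.3, -1.1, -0.0]
grip_width: 0.0461
gripper_force: 0.0
```

```bash
python3 f.py
```

```text
[-0.1885  0.1954  0.0809] [0.2675 0.4381 0.3504] [0.5466 0.2416 0.3117] 16.3
yellow scene [(np.int64(411), np.int64(200)), (np.int64(411), np.int64(201)), (np.int64(411), np.int64(202)), (np.int64(422), np.int64(204)), (np.int64(423), np.int64(204)), (np.int64(424), np.int64(204)), (np.int64(423), np.int64(205)), (np.int64(424), np.int64(205))]
```

The arm hardly moved on release. Withdraw straight up.

carry_out --pt "0 0 -0.01 0 0.046" --pt "0 0 -0.03 0 0.046" --pt "0 0 -0.05 0 0.046" --pt "0 0 -0.08 0 0.046" --pt "0 0 -0.11 0 0.046" --pt "0 0 -0.14 0 0.046" --pt "0 0 -0.16 0 0.046" --pt "0 0 -0.16 0 0.046"

```text
clock: 17.15
tcp_pos: [0.5474, 0.2414, 0.4758]
orientation: [2.229, 2.212, 0.01]
contact_force: [0.8, 0.1, -0.4]
grip_width: 0.0456
gripper_force: 0.0
```

Run:
```python
from h import *
np.set_printoptions(precision=4,suppress=True)
import time
for k in range(10): im=r.grab_frame('side')
o=r.get_obs();C=cam('wrist');im=save('wrist','w10.png');print(o['tcp_pos'],o['contact_force'])
hs=cv2.cvtColor(im,cv2.COLOR_RGB2HSV)
for n,lo,hi in(('orange',(4,150,60),(14,255,255)),('yel',(22,130,60),(34,255,255)),('green',(45,100,40),(80,255,255)),('red',(0,150,60),(3,255,255))):
    m=cv2.inRange(hs,lo,hi);N,l,s,c=cv2.connectedComponentsWithStats(m)
    for i in range(1,N):
        if s[i,4]>20: print(n,c[i],s[i])
zc=.3117-.1846
print('expect: seat',zc,'lips',proj('w',[.5235,.2535,zc+.003],C),proj('w',[.5235,.2285,zc+.003],C),'stylus top',proj('w',[.5475,.241,zc+.054],C),'collar',proj('w',[.5475,.241,zc],C))
s=r.grab_frame('scene'); m=cv2.inRange(cv2.cvtColor(s,cv2.COLOR_RGB2HSV),(4,150,60),(14,255,255))[150:240,390:450]; print(cv2.boundingRect(m))
print(proj('scene',[.5475,.241,zc+.054]),proj('scene',[.5475,.241,zc]))
```

```text
[0.5466 0.2416 0.4711] [-0.0898  0.4119 -0.0639]
orange [559.6667  39.0513] [553  33  15  12  78]
orange [579.0938  59.9219] [573  55  15  10  64]
orange [316.6667 176.2667] [310 171  16  11  30]
orange [321.0658 191.9211] [307 180  28  26  76]
orange [203.2683 230.6098] [200 226   8  10  41]
orange [215.0588 251.7059] [212 247   7  11  34]
orange [480.7442 302.8372] [477 296   9  14  43]
orange [630.5214 376.2101] [613 335  27  65 514]
yel [613.381   47.3429] [606  44  16   8 105]
yel [296.0784 165.9412] [294 161   5  11  51]
yel [296.4146 189.6585] [295 185   4  11  41]
yel [199.3208 266.8113] [196 263   8   9  53]
yel [275.6148 305.4426] [270 299  13  14 122]
red [321.6468  61.1208] [ 317    0   12  129 1093]
expect: seat 0.1271 lips [295.8904 167.0064] [296.6827 191.2314] stylus top [320.2582 195.0986] collar [320.361  178.3283]
(22, 40, 13, 22)
[420.5167 191.2293] [416.5743 208.8382]
```

Run:
```python
from h import *
s=r.grab_frame('scene');cv2.imwrite('pics/s9.png',s[:,:,::-1])
a=cv2.imread('pics/scene0.png')[:,:,::-1]
for im in(a,s):
    print('green col',im[186:202,351].tolist()); 
print('red col',s[186:202,360].tolist()); print('yellow col',s[186:202,343].tolist())
```

```text
green col [[118, 120, 118], [121, 122, 121], [106, 109, 107], [75, 75, 80], [52, 74, 63], [31, 77, 43], [28, 77, 41], [23, 75, 37], [84, 108, 92], [56, 86, 66], [24, 59, 34], [14, 28, 19], [18, 15, 16], [22, 20, 26], [22, 23, 27], [10, 12, 12]]
green col [[121, 121, 119], [124, 123, 123], [106, 112, 107], [52, 89, 61], [30, 85, 46], [36, 88, 50], [36, 87, 49], [35, 87, 49], [36, 87, 50], [28, 83, 42], [104, 122, 111], [80, 118, 92], [31, 59, 36], [14, 18, 16], [21, 20, 22], [17, 16, 18]]
red col [[123, 125, 123], [120, 124, 123], [125, 135, 134], [112, 72, 72], [119, 24, 23], [123, 28, 27], [122, 32, 28], [121, 29, 27], [123, 31, 30], [122, 25, 24], [128, 52, 51], [127, 106, 107], [78, 53, 53], [36, 13, 14], [20, 20, 21], [18, 19, 23]]
yellow col [[120, 122, 119], [127, 128, 127], [96, 99, 100], [63, 71, 82], [109, 100, 51], [132, 115, 34], [135, 118, 39], [132, 117, 32], [138, 130, 91], [110, 100, 51], [104, 91, 25], [51, 44, 20], [10, 13, 22], [15, 15, 17], [21, 22, 23], [10, 9, 10]]
```

Green now looks like red (on), and yellow is unchanged. Hand in.

```bash
python3 -c "
from bench import r
print(r.hand_in())"
```

```text
the job is handed in; nothing more can be done
None
```

The job is handed in (no verdict was returned): the green rocker is pressed on, the stylus hangs by its collar in the settled fork and hardly moved on release, and I kept clear of the bystanders, though I did not re-measure them or the blue and white switches at the end.

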